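Slide back the ratchet stop of a ware board

ROBOT

A 7-joint arm with a two-finger parallel gripper is mounted at the origin on the work surface. World frame = base frame: x ahead of the robot, y to its left, z up, the work surface at z = 0. Lengths are in mm, angles in rad, forces in N, time in s.
With the tool pointing down it reaches from about 400 to 875 mm from the base axis. Payload 4.4 kg.
Tool frame: the origin (TCP) lies where the fingers leave the gripper's body, on its centre line; the fingertips stand 73 mm ahead of it and the grasp point (between the pads) lies 54 mm ahead of it; z points along the fingers, y is the line along which they close (so a half turn about z gives the same grasp; the last joint's range is limited). The gripper opens to 85 mm and grips with 20 to 120 N. Pads are 22 mm wide; open, the fingers measure 114 mm over their backs; the gripper's body (76 mm by 85 mm) begins 54 mm behind the grasp point. The pads swing forward as they close: fully open they stand 13 mm farther back than shut.
Start: joints at [1.269, 0.628, 0.038, 1.517, -0.027, 0.996, -0.02], TCP at [151.878, -632.02, 303.913] pointing down, gripper open.
Joint ranges: [-3.06, 3.06], [-0.37, 2.12], [-1.25, 1.32], [0.18, 2.47], [-1.1, 4.24], [0.23, 1.98], [-2.94, 2.94]. Speed limits (rad/s): [2.57, 2.57, 3.14, 3.14, 3.14, 3.14, 3.14].

INTERFACE

Orientations are given as [roll, pitch, yaw] about the fixed x, y, z axes, in that order (R = Rz(yaw) Ry(pitch) Rx(roll)).
In Python, from cell import ctrl gives the robot as it stands.
- The arm moves only by the tool send_rows, never from a script. Its argument "rows" is a list that holds one entry, the list of rows, each a list of 6 numbers: the shift along the tool's x, y, z in cm, then the turn, a rotation vector about the tool's x, y, z in rad. In form: [[[tx, ty, tz, wx, wy, wz], ...]]. A call has 1 to 10 rows; each row is the pose to reach, as a shift and turn from the pose commanded when the call began, along the tool's axes at that moment; what a row does not reach only later rows make up. A row lasts 1/10 s, in which the tool goes at most 50 mm and 8.59 degrees, less where a joint would pass 70% of its speed; a pose out of reach is approached as far as the arm can. A call with a gripper value outside its range is refused whole. "grip" is the closure in counts, from 0 (fully open) to 255 (shut), set as the call begins (left out, the last holds). The fingers move at their own pace and stop on an object; the grip force is fixed at half the most. Time passes only in rows, so rows that repeat a pose let the fingers close. It gives the time, the measured TCP pose, the force, the opening and the grip force at its end, in the units of the state.
- ctrl.read_state(): the state, without advancing time (a new reading comes with each control period).
- ctrl.get_image(name): name is "scene" or "side" or "wrist"; returns a dict with "pixels" (400x640x3 uint8, red, green, blue), "fx", "fy", "cx", "cy" (pixels), "extrinsics" (4x4, takes a point from camera to world coordinates); the wrist camera has in their place "mount" (4x4, takes a point from camera to tool coordinates, whose origin is the TCP and whose axes are the flange's). Camera axes: x right, y up, looking along -z (the intrinsics and any distortion apply to the point x, -y, -z); pixel columns grow to the right and rows downward; lengths in mm; the calibration is good to about 2 mm. The wrist camera is an equidistant fisheye: a pixel r from the principal point sees the ray r / f radians off the axis. A picture is of the moment at which its call begins: read the wrist's pose just before it. There is no depth.
- ctrl.finish_job(): hands the job in; it is judged then, once.
The state is a dict: "clock": time; "qpos": joint angles; "qd": joint speeds; "tau": joint torques, N m; "eef_pos": TCP position; "tool_rot": TCP orientation; "force": force on the tool from outside, world axes, zero at the start; "torque": the same for the moment, N m; "width": finger opening in mm; "gripper_force": force on a finger pad.
Only numpy, scipy, OpenCV 4.12 (cv2) and the standard library are available. Lean on these libraries where they do the work, as an engineer would, in place of code of your own. Each camera call takes 0.05 s, during which the arm holds its last target. There are 200 camera calls.

TASK

Make room on the potter's ware board for more cups: press down the ratchet release pad in the saddle of the sliding stop and, keeping it pressed with the fingertips, push the stop back along its toothed bar, away from the cups, until it is fully home against the end block; then let the release spring back up. Nothing is to be picked up, and the cups and everything else on the bench stay standing where they are.

Things in the scene. Friction and masses are not known exactly. Their poses are not given: they have to be found in the camera images.
- board: Fixed wooden ware board 140 x 460 x 20 mm high. Origin: centre of its underside, on the bench; z up. y runs along board and bar, +y is the way the stop is pushed back; x runs across, towards the steel bar at board x = 90 mm (12 mm wide, dark teeth on top, 51 mm high, wooden end blocks 64 mm high). A fence 65 mm high crosses its -y end; the cups stand between fence and stop.
- pad (a point): Centre of the top face of the release pad: flat ribbed aluminium, 44 mm across the bar (x) by 42 mm along it (y), above the bar in the saddle of the stop; axes as the board's. 64 mm above the bench when up; moves with stop and release. It is the floor of a trough 48 mm long in y, open at both sides in x, between a steel wall 80 mm high (-y side) and one 88 mm high (+y side).
- push_wall (a point): Middle of the top edge of the inner (-y) face of the saddle's higher steel wall, 24 mm from the pad's centre towards +y, 88 mm above the bench; wall 50 mm wide in x, 14 mm thick. Fingertips in the trough can push this face towards +y.
- plate_end (a point): Free end of the wooden stop plate, top edge: the plate, 65 mm high and 8 mm thick, reaches from the saddle 150 mm across the board (towards -x), at 28 mm from the pad's centre towards -y, and faces the cups.
- release (a joint): Release pad: 0 up (locked), 0.008 m fully pressed, straight down. Spring: 7 N to start it, about 10 N fully down; springs up by itself. Until it is pressed 3 mm or more the stop is locked against being pushed back (+y) and holds over 40 N; pressed, the stop slides at about 2 N. It locks again when let go.
- stop (a joint): Position of the sliding stop along the bar, in m, growing along the board's +y. Starts between 0 and 0.05; 0.144 is fully home against the end block. Stays where it is left.
- cup_a: Loose tapered brown stoneware cup on the board, 84 mm across the rim, 62 mm high; origin under its centre. Leave alone.
- cup_b: Loose rounded pale stoneware cup on the board, 84 mm across, 70 mm high; origin under its centre. Leave alone.
- mug: Loose brown mug, 82 mm across, 82 mm high, beyond the bar; origin under its centre. Leave alone.
- bowl: Loose brown bowl, 116 mm across, 50 mm high, beyond the bar; origin under its centre. Leave alone.
- jar: Loose lidded cream glaze jar, 58 mm across, 70 mm high, beyond the bar; origin under its centre. Leave alone.
- brush: Loose brush lying on the bench on the side of the board without the bar. Leave alone.
- rib: Loose flat wooden rib, 55 x 100 x 10 mm, lying on the bench on the side of the board without the bar; origin under its centre. Leave alone.

How it is judged:
By the outcome, as a careful person would: the job done as asked, in the order asked, and still so for the second after the job is handed in, with the robot touching nothing.
It also fails if it takes over 35 s, if anything falls off the work surface, if the arm or the gripper's body presses on something with over 40 N, if the wrist force passes 120 N, or if a joint passes its speed limit or range.

## Working session

There is one attempt and no reset: what is moved stays moved. The work goes in short steps, Python scripts to look and compute and a tool call to move; the robot and the scene stay as the last step left them, time stands still between calls to the robot, and variables do not carry over. Pictures are saved under pics/ and viewed, at most 10 in all, crops included, and the job is handed in when it is done.

Besides the shell and the picture viewer there is one more tool, called after "Request:" by a JSON object that holds its "api" and its "payload". send_rows: Moves the arm, as the interface text tells. Its arguments: {"type":"object","properties":{"rows":{"type":"array","items":{"type":"array","items":{"type":"array","items":{"type":"number"}}}},"grip":{"type":"number"}},"required":["rows"]}

```bash
mkdir -p pics; cat > h.py <<'E'
import numpy as np, cv2
from cell import ctrl
def snap(n,f):
    im=ctrl.get_image(n); cv2.imwrite(f'pics/{f}.png',cv2.cvtColor(im['pixels'],cv2.COLOR_RGB2BGR))
    np.savez(f'pics/{f}.npz',**im); return im
def ray(im,u,v):
    E=np.array(im['extrinsics']); d=np.array([(u-im['cx'])/im['fx'],-(v-im['cy'])/im['fy'],-1])
    return E[:3,3],E[:3,:3]@d
def onz(im,u,v,z):
    o,d=ray(im,u,v); return o+d*(z-o[2])/d[2]
def proj(im,p):
    E=np.array(im['extrinsics']); q=E[:3,:3].T@(np.array(p)-E[:3,3])
    return im['cx']+im['fx']*q[0]/-q[2], im['cy']+im['fy']*q[1]/q[2]
def load(f): return dict(np.load(f'pics/{f}.npz'))
E
python3 - <<'E'
from h import *
for n in('scene','side','wrist'):
    im=snap(n,n+'0'); print({k:np.round(v,3).tolist() for k,v in im.items() if k!='pixels'})
s=ctrl.read_state(); print({k:np.round(v,3).tolist() for k,v in s.items()})
a=[cv2.imread(f'pics/{n}0.png') for n in('scene','side')]
E
```

```text
{'fx': 437.34, 'fy': 437.34, 'cx': 324.517, 'cy': 186.411, 'extrinsics': [[0.653, -0.548, 0.523, 1114.008], [0.758, 0.473, -0.45, -499.272], [-0.001, 0.69, 0.724, 839.791], [0.0, 0.0, 0.0, 1.0]]}
{'fx': 370.079, 'fy': 370.079, 'cx': 321.348, 'cy': 195.319, 'extrinsics': [[0.84, 0.331, -0.43, 287.238], [-0.543, 0.503, -0.673, -526.897], [-0.006, 0.798, 0.602, 513.801], [0.0, 0.0, 0.0, 1.0]]}
{'fx': 309.707, 'fy': 309.707, 'cx': 316.182, 'cy': 199.477, 'mount': [[-0.001, 0.962, 0.275, 69.243], [1.0, 0.001, -0.0, -0.594], [-0.001, 0.275, -0.962, -69.825], [0.0, 0.0, 0.0, 1.0]]}
{'clock': 0.15, 'qpos': [1.269, 0.629, 0.038, 1.518, -0.027, 0.996, -0.02], 'qd': [0.0, -0.004, -0.001, -0.003, 0.0, 0.002, 0.002], 'tau': [0.004, -56.38, 1.229, -19.365, 0.011, 0.007, -0.0], 'eef_pos': [151.823, -631.642, 303.188], 'tool_rot': [-3.14, -0.0, 0.236], 'force': [0.266, 0.337, 0.375], 'torque': [0.046, -0.062, -0.031], 'gripper_force': 0.0, 'width': 85.406}
```

View pics/scene0.png

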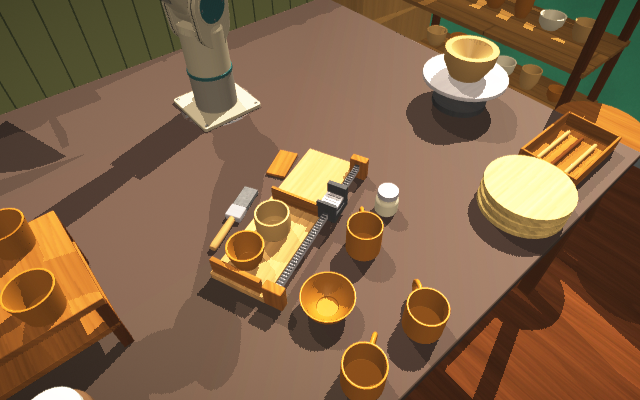

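View pics/side0.png

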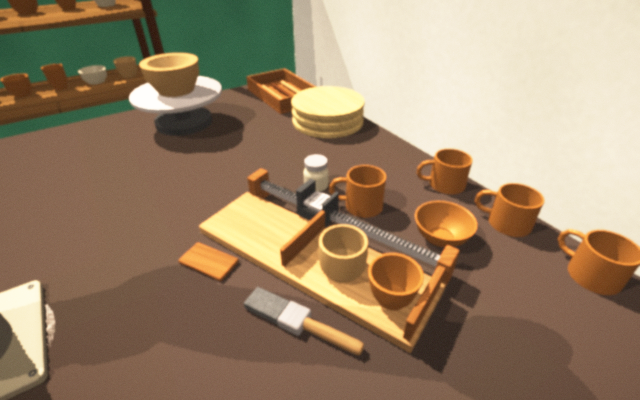

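View pics/wrist0.png

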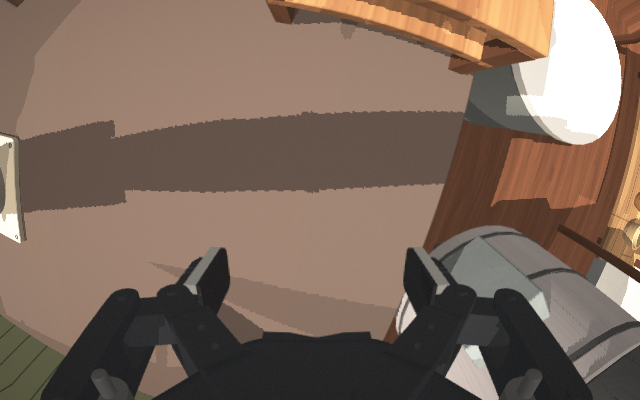

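The scene view shows the stop's saddle at about (332,200), with the bar running from (272,292) to (360,163). In the side view the saddle is at about (317,203). I'll enlarge both.

```bash
python3 - <<'E'
from h import *
a=cv2.imread('pics/scene0.png')[145:245,300:400]; b=cv2.imread('pics/side0.png')[160:260,240:340]
c=np.hstack([cv2.resize(x,(400,400),interpolation=cv2.INTER_CUBIC) for x in(a,b)])
cv2.imwrite('pics/crop1.png',c)
S=load('scene0');D=load('side0')
def tri(p,q):
    o1,d1=ray(S,*p);o2,d2=ray(D,*q);A=np.stack([d1,-d2],1)
    t=np.linalg.lstsq(A,o2-o1,rcond=None)[0]; x,y=o1+t[0]*d1,o2+t[1]*d2
    return (x+y)/2,np.linalg.norm(x-y)
print(tri((332,200),(317,203)))
# board corners / end blocks
for p,z in [((359,155),64),((273,285),64),((315,150),20),((211,265),20)]: print('S',p,onz(S,*p,z).round(0))
for p,z in [((258,172),64),((449,255),64),((201,228),20),((412,340),20)]: print('D',p,onz(D,*p,z).round(0))
E
```

```text
(array([593.97649578, -29.29987279,  55.33051723]), np.float64(3.1413918643310508))
S (359, 155) [526. 126.  64.]
S (273, 285) [ 694. -275.   64.]
S (315, 150) [397.  82.  20.]
S (211, 265) [ 539. -337.   20.]
D (258, 172) [538. 124.  64.]
D (449, 255) [ 696. -279.   64.]
D (201, 228) [381.  65.  20.]
D (412, 340) [ 561. -342.   20.]
```

View pics/crop1.png

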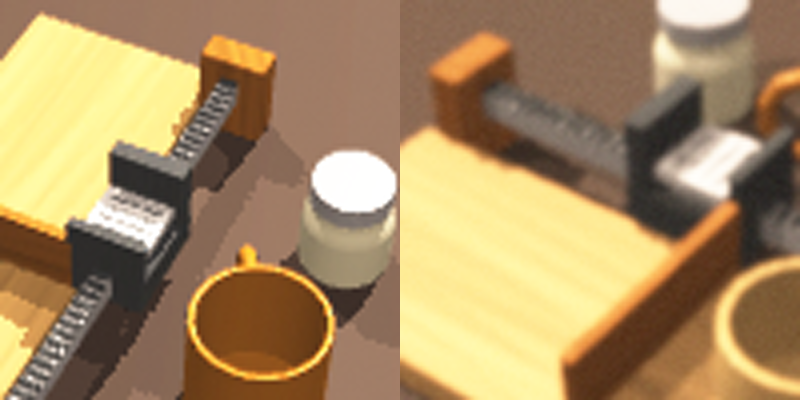

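Crop of the stop at 4x. In the scene half, the trough sits between the high wall (top edge about (112,155)–(188,180)) and the lower front wall. The side half shows the pad at about (655..770, 127..198). I'll check the shelf height, then move above the stop for a wrist look.

```bash
python3 - <<'E'
from h import *
S=load('scene0');D=load('side0')
f=onz(S,132,343,0); print('foot',f)
for z in(50,100,150,200): print(z,np.round(proj(S,[f[0],f[1],z])), onz(S,62,213,z).round())
for p in [(328,184),(347,190)]: print('wall top',onz(S,*p,88).round(1))
E
```

```text
foot [ 582.47524121 -545.10005646    0.        ]
50 [124. 332.] [ 204. -534.   50.]
100 [114. 319.] [ 262. -532.  100.]
150 [104. 306.] [ 319. -530.  150.]
200 [ 93. 291.] [ 377. -527.  200.]
wall top [569.9 -20.5  88. ]
wall top [6.14e+02 5.00e-01 8.80e+01]
```

Request:
{"api": "send_rows", "payload": {"rows": [[[0.8,-2,-0.8,0,0,-0.08],[2,-5.5,-2,0,0,-0.19],[3.6,-10,-3.5,0,0,-0.31],[5.3,-14.4,-4.5,0,0,-0.43],[9,-17.2,-4.5,0,0,-0.55],[13.5,-20,-4.5,0,0,-0.67],[18,-22.5,-4.5,0,0,-0.79],[22.5,-25.4,-4.5,0,0,-0.91],[27,-28.5,-4.5,0,0,-1.03],[30.5,-31,-4.5,0,0,-1.12]]], "grip": 255}}

```text
clock: 1.15
eef_pos: [373.3, -262.0, 349.0]
tool_rot: [3.141, 0.0, 1.36]
force: [1.1, -0.7, -0.6]
width: -0.2
gripper_force: 0.0
```

Request:
{"api": "send_rows", "payload": {"rows": [[[4,2.5,0,0,0,-0.1],[8,5,0.5,0,0,-0.2],[12,7.6,1.5,0,0,-0.3],[16,10.1,2.5,0,0,-0.4],[20,12.6,3.5,0,0,-0.5],[24,15.1,4.3,0,0,-0.57],[26.5,16.7,4.9,0,0,-0.6],[27,17.1,4.9,0,0,-0.6],[27,17.1,4.9,0,0,-0.6],[27,17.1,4.9,0,0,-0.6]]]}}

```text
clock: 2.15
eef_pos: [596.2, -37.8, 299.8]
tool_rot: [-3.14, 0.001, 1.954]
force: [0.1, 0.3, 0.2]
width: 0.0
gripper_force: 0.0
```

```bash
python3 - <<'E'
from h import *
s=ctrl.read_state(); print(s['eef_pos'],s['tool_rot'],s['force'],s['clock'])
np.savez('pics/pose1.npz',p=s['eef_pos'],r=s['tool_rot'])
snap('wrist','w1')
E
```

```text
[596.19559395 -37.79563063 299.79387085] [-3.13997190e+00  8.51774887e-04  1.95402684e+00] [0.05347707 0.28025734 0.21167614] 2.15
```

View pics/w1.png

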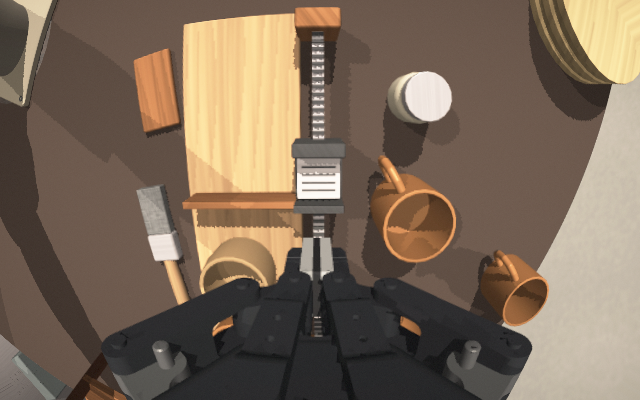

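The wrist view shows the pad spanning roughly columns 297–341 and rows 158–199. The high wall's top band is at rows 140–157, and the bar is vertical at column 318 with the end block at (318,22).

```bash
cat >> h.py <<'E'
from scipy.spatial.transform import Rotation as Ro
def wz(im,u,v,z,p,r):
    x,y=u-im['cx'],v-im['cy']; R=np.hypot(x,y); th=R/im['fx']
    d=np.array([np.sin(th)*x/R,-np.sin(th)*y/R,-np.cos(th)])
    T=Ro.from_euler('xyz',r).as_matrix(); M=np.array(im['mount'])
    o=T@M[:3,3]+p; d=T@M[:3,:3]@d
    return o+d*(z-o[2])/d[2]
E
python3 - <<'E'
from h import *
W=load('w1');P=np.load('pics/pose1.npz');p,r=P['p'],P['r']
g=cv2.cvtColor(W['pixels'],cv2.COLOR_RGB2GRAY).astype(int)
print('col300-305',g[135:216,300:305].mean(1).astype(int).tolist())
print('row190',g[170:176,288:352].mean(0).astype(int).tolist())
f=lambda *a:wz(W,*a,p,r).round(1)
print('wall in',f(293,157,88),f(344,157,88),'low in',f(319,199,80))
print('pad',f(297,180,64),f(341,180,64))
a,b=f(318,40,51),f(318,225,51);d=a-b;print('bar',a,b,np.arctan2(d[1],d[0])); print('block front face',f(318,31,64),'high wall outer',f(318,140,88))
E
```

```text
col300-305 [91, 91, 89, 81, 77, 77, 77, 77, 83, 109, 111, 110, 110, 110, 109, 108, 107, 105, 104, 102, 100, 97, 76, 106, 146, 165, 177, 177, 175, 173, 160, 124, 103, 160, 177, 181, 180, 177, 189, 181, 197, 236, 250, 251, 251, 250, 238, 182, 190, 248, 250, 250, 250, 247, 214, 180, 231, 247, 249, 250, 250, 251, 249, 228, 40, 58, 72, 75, 75, 75, 70, 109, 109, 104, 104, 103, 101, 103, 89, 74, 78]
row190 [208, 213, 216, 217, 187, 154, 121, 86, 69, 203, 213, 208, 198, 193, 166, 179, 183, 178, 164, 163, 163, 177, 184, 182, 178, 166, 164, 189, 197, 185, 183, 170, 164, 163, 169, 184, 184, 182, 172, 162, 167, 182, 183, 182, 176, 165, 167, 199, 213, 216, 215, 209, 119, 95, 86, 84, 84, 84, 84, 84, 84, 84, 84, 84]
wall in [564.5 -18.2  88. ] [607.9  -0.7  88. ] low in [602.6 -48.5  80. ]
pad [576.3 -42.5  64. ] [617.6 -25.9  64. ]
bar [542.4  98.7  51. ] [616.1 -84.1  51. ] 1.9540349375456
block front face [540.  104.5  64. ] high wall outer [580.    4.9  88. ]
```

Request:
{"api": "send_rows", "payload": {"rows": [[[0.2,0.1,2,0,0,0],[0.4,0.1,5,0,0,0],[0.5,0.1,8.5,0,0,0],[0.5,0.1,11,0,0,0],[0.5,0.1,12.5,0,0,0],[0.5,0.1,12.5,0,0,0],[0.5,0.1,12.5,0,0,0]]]}}

```text
clock: 2.9
eef_pos: [596.4, -31.8, 175.9]
tool_rot: [3.14, 0.001, 1.955]
force: [0.3, -0.2, 0.6]
width: -0.3
gripper_force: 0.0
```

```bash
python3 - <<'E'
from h import *
s=ctrl.read_state(); print(s['eef_pos'],s['tool_rot'],s['force'],s['clock'])
np.savez('pics/pose2.npz',p=s['eef_pos'],r=s['tool_rot'])
snap('wrist','w2')
p=s['eef_pos'];print('board frame',p[0]*.927+p[1]*.374,-p[0]*.374+p[1]*.927)
E
```

```text
[596.43706242 -31.82283111 175.89312369] [3.14045724e+00 6.89040479e-04 1.95484623e+00] [ 0.25981178 -0.15383375  0.60718256] 2.9
board frame 540.9954180285829 -252.56722578762714
```

View pics/w2.png

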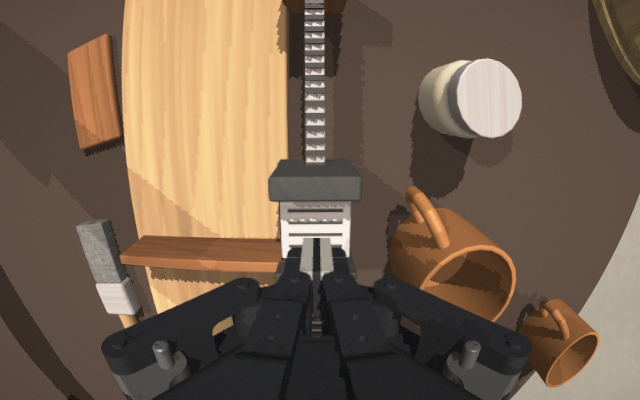

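The fingertips (columns 303–332, row 238) are centred on the pad (columns 281–350), below the high wall's inner top edge at row 199. I'll verify the along-bar offset.

```bash
python3 - <<'E'
from h import *
W=load('w2');P=np.load('pics/pose2.npz');p,r=P['p'],P['r']
for u,v,z in[(270,199,88),(359,199,88),(281,230,64),(350,230,64),(317,238,103)]:
    q=wz(W,u,v,z,p,r);q-=p;print(u,v,'bx %.1f by %.1f'%(q[0]*.927+q[1]*.374,-q[0]*.374+q[1]*.927))
E
```

```text
270 199 bx -25.0 by 25.4
359 199 bx 22.4 by 25.4
281 230 bx -22.6 by -1.8
350 230 bx 21.0 by -1.9
317 238 bx -0.0 by 9.5
```

Request:
{"api": "send_rows", "payload": {"rows": [[[0.1,-0.1,1,0,0,0],[0.1,-0.1,2.2,0,0,0],[0.1,-0.1,3,0,0,0],[0.1,-0.1,3.5,0,0,0],[0.1,-0.1,3.8,0,0,0],[0.1,-0.1,4.1,0,0,0],[0.1,-0.1,4.3,0,0,0],[0.1,-0.1,4.3,0,0,0]]]}}

```text
clock: 3.75
eef_pos: [594.3, -30.7, 132.4]
tool_rot: [-3.14, 0.0, 1.956]
force: [-3.0, -0.4, 7.5]
width: -0.1
gripper_force: 4.0
```

Request:
{"api": "send_rows", "payload": {"rows": [[[0,0,0.2,0,0,0],[0,0,0.3,0,0,0],[0,0,0.3,0,0,0]]]}}

```text
clock: 4.05
eef_pos: [594.3, -30.7, 129.8]
tool_rot: [-3.141, 0.0, 1.956]
force: [-3.5, -0.6, 10.3]
width: -0.1
gripper_force: 4.6
```

Request:
{"api": "send_rows", "payload": {"rows": [[[0.3,0,0,0,0,0],[0.6,0,0,0,0,0],[0.9,0,0,0,0,0],[1.2,0,0,0,0,0],[1.5,0,0,0,0,0],[1.8,0,0,0,0,0],[2.1,0,0,0,0,0],[2.5,0,0,0,0,0],[2.9,0,0,0,0,0],[2.9,0,0,0,0,0]]]}}

```text
clock: 5.05
eef_pos: [583.4, -4.2, 129.9]
tool_rot: [-3.141, 0.001, 1.956]
force: [-3.4, -1.8, 9.6]
width: -0.0
gripper_force: 4.6
```

Request:
{"api": "send_rows", "payload": {"rows": [[[0.5,0,0,0,0,0],[1.1,0,0,0,0,0],[1.8,0,0,0,0,0],[2.5,0,0,0,0,0],[3.2,0,0,0,0,0],[3.9,0,0,0,0,0],[4.6,0,0,0,0,0],[5.3,0,0,0,0,0],[6,0,0,0,0,0],[6.5,0,0,0,0,0]]]}}

```text
clock: 6.05
eef_pos: [559.0, 55.6, 129.8]
tool_rot: [-3.14, 0.002, 1.955]
force: [-2.5, -3.0, 9.6]
width: -0.2
gripper_force: 4.6
```

```bash
python3 - <<'E'
from h import *
s=ctrl.read_state(); print(s['eef_pos'],s['force'])
np.savez('pics/pose3.npz',p=s['eef_pos'],r=s['tool_rot'])
snap('wrist','w3'); s=ctrl.read_state(); print(s['eef_pos'],s['force'])
E
```

```text
[558.97245834  55.58718194 129.8120508 ] [-2.47165229 -3.01422276  9.61551809]
[558.54195587  56.61762747 129.81022437] [-3.37637997 -2.02335036  9.60513157]
```

View pics/w3.png

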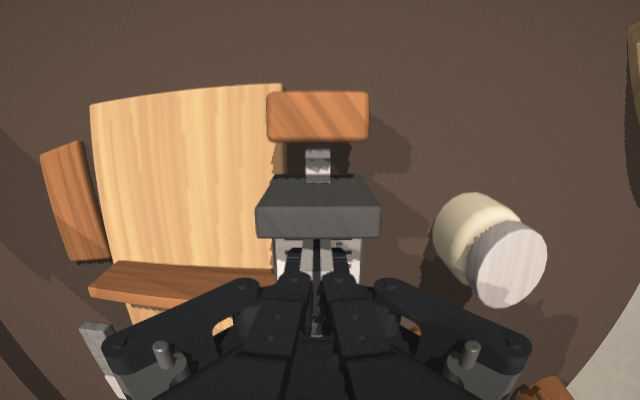

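The stop has moved with the fingers. The wall's outer edge (row ~205 at its top) is still short of the end block (lower edge at row 142). I'll carry on, more slowly.

Request:
{"api": "send_rows", "payload": {"rows": [[[0.4,0,0,0,0,0],[0.8,0,0,0,0,0],[1.2,0,0,0,0,0],[1.5,0,0,0,0,0],[1.8,0,0,0,0,0],[2.0,0,0,0,0,0],[2.2,0,0,0,0,0]]]}}

```text
clock: 6.8
eef_pos: [550.8, 75.6, 129.7]
tool_rot: [-3.14, 0.002, 1.955]
force: [-1.0, -6.9, 8.6]
width: 0.2
gripper_force: 4.6
```

```bash
python3 - <<'E'
from h import *
W=load('w3');P=np.load('pics/pose3.npz');p,r=P['p'],P['r']
for u,v,z in[(318,142,64),(318,206,88),(318,178,60),(318,237,88)]:
    q=wz(W,u,v,z,p,r)-p;print(u,v,'by %.1f'%(-q[0]*.374+q[1]*.927))
E
```

```text
318 142 by 57.6
318 206 by 35.8
318 178 by 40.6
318 237 by 23.1
```

Request:
{"api": "send_rows", "payload": {"rows": [[[0.2,0,0,0,0,0],[0.4,0,0,0,0,0],[0.6,0,0,0,0,0],[0.6,0,0,0,0,0]]]}}

```text
clock: 7.2
eef_pos: [550.1, 80.0, 130.1]
tool_rot: [3.141, 0.004, 1.954]
force: [-0.0, -6.6, 8.8]
width: -0.2
gripper_force: 4.5
```

Request:
{"api": "send_rows", "payload": {"rows": [[[0.2,0,0,0,0,0],[0.4,0,0,0,0,0],[0.6,0,0,0,0,0],[0.8,0,0,0,0,0],[0.8,0,0,0,0,0]]]}}

```text
clock: 7.7
eef_pos: [548.5, 85.7, 130.3]
tool_rot: [3.139, 0.007, 1.953]
force: [2.6, -9.3, 8.6]
width: -0.3
gripper_force: 7.4
```

```bash
python3 - <<'E'
from h import *
s=ctrl.read_state(); print(s['eef_pos'],s['force'])
p,r=np.array(s['eef_pos']),s['tool_rot']
W=snap('wrist','w4')
np.savez('pics/pose4.npz',p=p,r=r)
E
```

```text
[548.49771219  85.7002828  130.32767888] [ 2.5827792  -9.28223427  8.61908137]
```

View pics/w4.png

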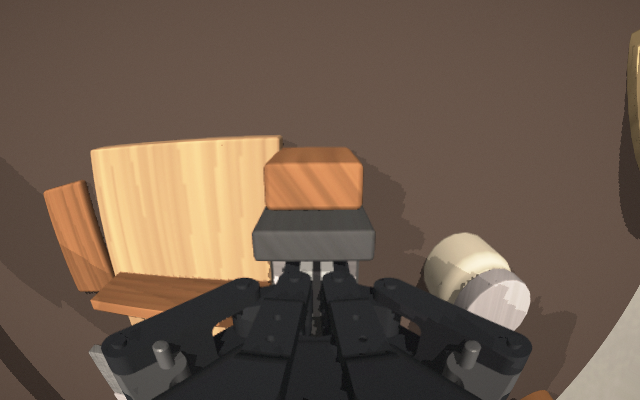

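No bar is visible between the wall and the end block any more (they meet at row 208), so the stop looks home. One firmer nudge to confirm before releasing.

Request:
{"api": "send_rows", "payload": {"rows": [[[0.2,0,0,0,0,0],[0.4,0,0,0,0,0],[0.6,0,0,0,0,0],[0.6,0,0,0,0,0]]]}}

```text
clock: 8.15
eef_pos: [548.3, 86.2, 130.4]
tool_rot: [3.139, 0.013, 1.949]
force: [8.7, -18.6, 7.0]
width: -0.2
gripper_force: 14.7
```

Request:
{"api": "send_rows", "payload": {"rows": [[[-0.3,0,0,0,0,0],[-0.5,0,0,0,0,0],[-0.5,0,-0.4,0,0,0],[-0.5,0,-0.8,0,0,0],[-0.5,0,-1.2,0,0,0],[-0.7,0,-1.5,0,0,0],[-1.2,0,-1.5,0,0,0],[-1.7,0,-1.5,0,0,0],[-1.9,0,-1.5,0,0,0],[-1.9,0,-1.5,0,0,0]]]}}

```text
clock: 9.15
eef_pos: [550.8, 77.6, 143.8]
tool_rot: [-3.142, -0.0, 1.956]
force: [-0.9, 0.0, -0.2]
width: 0.1
gripper_force: 0.0
```

Free of contact and well inside the trough; now straight up and back to look.

Request:
{"api": "send_rows", "payload": {"rows": [[[0,0,-1.5,0,0,0],[0,0,-4,0,0,0],[0,0,-7.5,0,0,0],[0,0,-11,0,0,0],[0,0,-14.5,0,0,0],[0,0,-16,0,0,0],[0,0,-16,0,0,0],[0,0,-16,0,0,0]]]}}

```text
clock: 9.95
eef_pos: [550.4, 77.8, 303.5]
tool_rot: [-3.141, -0.0, 1.956]
force: [-0.2, -0.4, -0.5]
width: -0.1
gripper_force: 0.0
```

```bash
python3 - <<'E'
from h import *
s=ctrl.read_state(); print(s['eef_pos'],s['tool_rot'],s['force'],s['clock'])
np.savez('pics/pose5.npz',p=s['eef_pos'],r=s['tool_rot'])
a=snap('wrist','w5'); snap('scene','scene5'); snap('side','side5')
a,b,c=[cv2.imread(f'pics/{n}.png') for n in('w5','scene5','side5')]
t=np.hstack([cv2.resize(b[110:320,180:430],(400,336)),cv2.resize(c[140:350,180:430],(400,336))])
w=cv2.resize(a[0:210,160:480],(400,262)); o=np.zeros((598,800,3),np.uint8);o[:336]=t;o[336:,:400]=w
o[336:586,400:]=cv2.resize(a,(400,250));cv2.imwrite('pics/fin.png',o)
E
```

```text
[550.3603363   77.81990552 303.48899523] [-3.14110579e+00 -1.22615639e-05  1.95623485e+00] [-0.2002768  -0.40028414 -0.50414416] 9.95
```

View pics/fin.png

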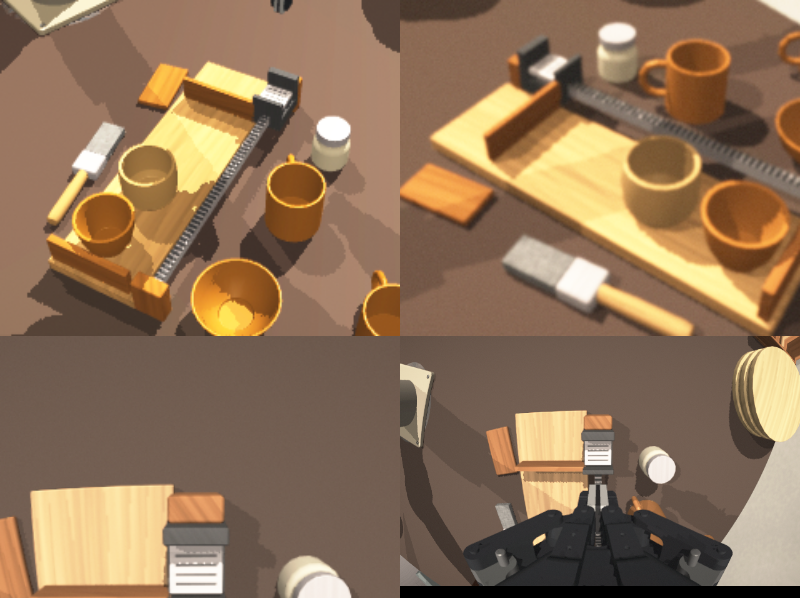

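The composite shows the stop's high wall tight against the end block, with no gap in any of the three views. The pad is up, and the cups, mug, jar, rib and brush stand where they were. I'll hand it in.

```bash
python3 -c "
from cell import ctrl
print(ctrl.finish_job())"
```

```text
the job is handed in; nothing more can be done
None
```

The stop is fully home against the end block, the release has sprung back up, nothing else looks moved, and the job was handed in at about 10 s of the 35 s allowed.

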